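# Find the latched mode key on the cutlery steriliser and release it

## Robot

A 6-joint arm with a two-finger parallel gripper is mounted at the origin on the work surface. World frame = base frame: x ahead of the robot, y to its left, z up, the work surface at z = 0. Lengths are in mm, angles in rad, forces in N, time in s.
With the tool pointing down it reaches from about 350 to 975 mm from the base axis. Payload 7.1 kg.
Tool frame: the origin (TCP) lies between the finger pads; the fingertips stand 8 mm ahead of it and the grasp point (between the pads) lies 11 mm behind it; x points along the fingers, y is the direction in which the jaws open and shut, and the axes are right-handed (so a half turn about x gives the same grasp; the last joint's range is limited). The gripper opens to 88 mm and grips with 3 to 60 N. Pads are 20 mm wide; open, the fingers measure 115 mm over their backs; the gripper's body (75 mm by 178 mm) begins 61 mm behind the grasp point.
Start: joints at [1.146, 0.423, 1.63, -0, 1.089, -0.019], TCP at [246.689, 574.238, 200.775] pointing down, gripper open.
Joint ranges: [-3, 3], [-0.9, 2.11], [0.09, 2.58], [-1.31, 4.45], [0.11, 2.69], [-2.54, 2.54]. Speed limits (rad/s): [2.39, 2.39, 3.01, 3.14, 3.14, 3.14].

## Interface

Orientations are given as a rotation vector (axis times angle).
In Python, from workcell import status, imaging, arm gives the robot as it stands. The module is installed in compiled form; this text tells all that it offers.
- The arm moves only by the tool servo_tool, never from a script. Its argument "plan" is one flat list of numbers, 7 for each row, row after row: the turn, a rotation vector about the tool's x, y, z in rad, then the shift along the tool's x, y, z in m, then the finger opening in m, from 0 to 0.0878. In form: [ax, ay, az, dx, dy, dz, fingers, ax, ay, az, dx, dy, dz, fingers, ...]. A call has 1 to 20 rows; each row is the pose to reach, as a shift and turn from the pose commanded when the call began, along the tool's axes at that moment; what a row does not reach only later rows make up. A row lasts 1/12 s, in which the tool goes at most 41.7 mm and 7.16 degrees, less where a joint would pass 70% of its speed; a pose out of reach is approached as far as the arm can. A call with a gripper value outside its range is refused whole. The fingers move at their own pace and stop on an object; "squeeze" is the grip in N (left out, the last holds). Time passes only in rows, so rows that repeat a pose let the fingers close. It gives the time, the measured TCP pose, the force and the opening at its end, in the units of the state.
- status.observe(): the state, without advancing time (a new reading comes with each control period).
- imaging.capture(name): name is "side" or "top"; returns a dict with "pixels" (384x512x3 uint8, red, green, blue), "camera_matrix" (3x3 intrinsics, pixels), "origin" and "rotation" of the camera in the world. Camera axes: x right, y down, z forward; pixel columns grow to the right and rows downward; lengths in mm; the calibration is good to about 2 mm. A picture is of the moment at which its call begins. There is no depth.
- arm.finish_job(): hands the job in, once; it reports no verdict.
Trained networks look in the newest picture that a camera, given by its name, has taken for a name from the list of things; names that differ only in an ending like _2 or _b are one class to them, and where a whole thing is asked for, a point or a joint stands for the part that bears it (a point fixed in the world has none). Each returns a list of dicts, best first, with "score" (0 to 1); they miss things now and then, are a little off and sometimes report something else, mostly with a low value. They report only what shows in the picture. A call takes as long as a camera call.
- imaging.search_frame(camera, target): "bbox" ([left, top, width, height] as shares, 0 to 1, of the picture: columns of its width, rows of its height, round what is visible of it).
- imaging.masks_of(camera, target): "mask" (384x512 bool, what is visible of it) and "bbox" ([left, top, width, height] as shares, 0 to 1, of the picture: columns of its width, rows of its height, round what is visible of it).
- imaging.tip_of(camera, target): "location" ([column, row] as shares, 0 to 1, of the picture: columns of its width, rows of its height: a listed point, or the origin of a listed thing).
The state is a dict: "time": time; "q": joint angles; "joint_vel": joint speeds; "joint_efforts": joint torques, N m; "position": TCP position; "tool_rot": TCP orientation; "force": force on the tool from outside, world axes, zero at the start; "moment": the same for the moment, N m; "width": finger opening in mm.
Only numpy, scipy, OpenCV 4.12 (cv2) and the standard library are available. Lean on these libraries where they do the work, as an engineer would, in place of code of your own. Each camera call takes 0.05 s, during which the arm holds its last target. There are 200 camera calls.

## Task

One of the four identical mode keys on the console of the cutlery steriliser has been left latched down. With a fingertip, tap all four lightly one after the other, from the left end of the row (as the robot faces it) to the right, to feel which one it is; only then press that key right down and let go so that it springs up, leaving all four keys standing up. Do not push a standing key in so far that it could latch, and do not pick up or push aside the crockery, bottle, jar or spoon on and around the machine.

Things in the scene. Friction and masses are not known exactly. Their poses are not given: they have to be found in the camera images.
- steriliser: cutlery steriliser, fixed, cream plastic, 305 mm deep, 440 mm wide. Origin: centre of its underside, on the counter; x axis from its front to its back, y to the left end of the key row, z up. In front a flat console, top 65 mm up; the key row lies in a dark bezel (top 68 mm up) along x = -110 mm. From 75 mm behind the keys a chamber 80 mm high and a smoked barrel lid rise to 158 mm
- key_1 (a joint): how far the leftmost key (steriliser frame y = +69 mm) is down, m: 0 standing up, about 0.0048 latched, 0.0085 at the stop. All four keys are alike: grey caps 36 mm (x) by 30 mm (y), 46 mm between centres, going straight down
- key_1_top (a point): centre of the top face of the leftmost key; goes down with it: 78 mm above the counter when the key stands up, about 73 mm latched, 69.5 mm at the stop
- key_2 (a joint): how far the second key (steriliser frame y = +23 mm) is down, m: same values. A standing key: 2 N to start moving, 4 N at 2 mm, 6 N at 4 mm; let go before 6 mm it comes back up; pushed past about 6.5 mm (7 to 9 N) and let go it latches
- key_2_top (a point): centre of the top face of the second key; goes down with it: 78 mm above the counter when the key stands up, about 73 mm latched, 69.5 mm at the stop
- key_3 (a joint): how far the third key (steriliser frame y = -23 mm) is down, m: same values. A latched key: 5.5 N to start moving; pushed past about 6.5 mm (7 to 8 N) and let go it springs right up; to be sure push it to its stop (8.5 mm, about 9 N)
- key_3_top (a point): centre of the top face of the third key; goes down with it: 78 mm above the counter when the key stands up, about 73 mm latched, 69.5 mm at the stop
- key_4 (a joint): how far the rightmost key (steriliser frame y = -69 mm) is down, m: same values. A push-push key changes between up and latched at each full push
- key_4_top (a point): centre of the top face of the rightmost key; goes down with it: 78 mm above the counter when the key stands up, about 73 mm latched, 69.5 mm at the stop
- toothpick_cup: small white china cup, 40 mm across and 45 mm high, loose, standing on the left end of the console, about 105 mm from the centre of the leftmost key; origin at its underside
- sauce_dish: white china sauce dish, 68 mm across and 20 mm high, loose, on the right end of the console, about 100 mm from the centre of the rightmost key; origin at its underside
- squeeze_bottle: red-brown squeeze bottle with a pointed orange cap, 60 mm across, 168 mm high, loose, on the counter to the left of the steriliser; origin at its underside
- soup_spoon: steel spoon, 200 mm long, handle 20 mm thick, bowl 52 mm across, lying loose on the counter in front of the steriliser; origin under its middle, x axis along it towards its bowl
- tea_cup: white china cup 72 mm across, 75 mm high, loose, on the counter to the right of the steriliser; origin at its underside
- chilli_jar: dark red jar with a red cap, 60 mm across, 75 mm high, loose, on the counter to the right of the console; origin at its underside
- rice_bowl: white china bowl 110 mm across, 55 mm high, loose, on the counter to the left of the console; origin at its underside

How it is judged (in metres and radians):
On the way, in this order (a step that is already met when the one before it is completed fails the run):
1. tap the left end key lightly (fingers touch it) (contact force between the fingers and key_1 above 0.2 N), for 0.02 s.
2. tap the second key from the left lightly (fingers touch it) (contact force between the fingers and key_2 above 0.2 N), for 0.02 s.
3. tap the third key from the left lightly (fingers touch it) (contact force between the fingers and key_3 above 0.2 N), for 0.02 s.
4. tap the right end key lightly (fingers touch it) (contact force between the fingers and key_4 above 0.2 N), for 0.02 s.
5. press the latched key so that it springs up: all four keys stand up (value of joint each of key_1, key_2, key_3, key_4 below 0.0015 m), for 0.2 s.
At the end, for the whole second after the job is handed in: all four keys stand up, none pushed in by more than 1.5 mm (all of step 5); the robot touches nothing.
It fails at once if a key that stood up at the start is pushed in by more than 6 mm, where it latches (distance of any of key_1_top, key_2_top, key_3_top, key_4_top from where it was at the start of the episode above 0.006 m).
It fails at once if a loose thing on the console or counter is shifted by more than 30 mm (distance of any of squeeze_bottle, soup_spoon, tea_cup, chilli_jar, rice_bowl, toothpick_cup, sauce_dish from where it was at the start of the episode above 0.03 m).
It fails at once if a loose thing is lifted by more than 10 mm (height (world z) of any of squeeze_bottle, soup_spoon, tea_cup, chilli_jar, rice_bowl above 0.012 m or height (world z) of any of toothpick_cup, sauce_dish above 0.075 m).
It also fails if it takes over 48 s, if anything falls off the work surface, if the arm or the gripper's body presses on something with over 40 N, if the wrist force passes 120 N, or if a joint passes its speed limit or range.

## Working session

There is one attempt and no reset: what is moved stays moved. The work goes in short steps, Python scripts to look and compute and a tool call to move; the robot and the scene stay as the last step left them, time stands still between calls to the robot, and variables do not carry over. Pictures are saved under pics/ and viewed, about 8 in all and at most 12, crops included, and the job is handed in when it is done.

Besides the shell and the picture viewer there is one more tool, called after ">>>" by a JSON object that holds its "method" and its "body". servo_tool: Moves the arm, as the interface text tells. Its arguments: {"type":"object","properties":{"plan":{"type":"array"},"squeeze":{"type":"number"}},"required":["plan"]}

```bash
mkdir -p pics; cat > h.py <<'E'
import numpy as np, cv2
from workcell import status, imaging, arm
def ray(c,uv):
    K=np.array(c["camera_matrix"]);R=np.array(c["rotation"]);o=np.array(c["origin"])
    return o,R@np.linalg.solve(K,[uv[0],uv[1],1])
def onz(c,uv,z):
    o,d=ray(c,uv); return o+d*(z-o[2])/d[2]
def proj(c,p):
    K=np.array(c["camera_matrix"]);R=np.array(c["rotation"]);o=np.array(c["origin"])
    v=K@(R.T@(np.array(p)-o)); return v[:2]/v[2]
def save(c,n): cv2.imwrite("pics/"+n,cv2.cvtColor(c["pixels"],cv2.COLOR_RGB2BGR))
E
python3 - <<'E'
from h import *
s=status.observe();print(s["time"],s["position"],s["tool_rot"],s["force"])
for n in("top","side"):
    c=imaging.capture(n);save(c,n+"1.png");print(n,np.round(c["origin"]),np.round(c["rotation"],2).tolist(),c["camera_matrix"][0])
    for t in("key_1_top","steriliser"):
        for r in imaging.tip_of(n,t): 
            uv=np.array(r["location"])*[512,384];print(t,round(r["score"],2),uv.round(1),onz(c,uv,78 if t[0]=="k" else 0).round(1))
    for r in imaging.masks_of(n,"key_1"):
        m=cv2.moments(r["mask"].astype(np.uint8)); 
        if m["m00"]:
            uv=(m["m10"]/m["m00"],m["m01"]/m["m00"]);print("mask",round(r["score"],2),np.round(uv,1),m["m00"],onz(c,uv,77).round(1))
E
```

```text
0.0 [246.46433161 573.71884066 200.01332771] [ 0.3171297   1.54755405 -0.31946432] [ 0.13412306 -0.23687971  1.12182079]
top [ 481.   21. 1272.] [-2.21, 2.17, -0.08] [449.65572356   0.         255.36984663]Traceback (most recent call last):
  File "<stdin>", line 7, in <module>
  File "h.py", line 7, in onz
    o,d=ray(c,uv); return o+d*(z-o[2])/d[2]
                                       ~^^^
IndexError: invalid index to scalar variable.
```

```bash
sed -i 's/R=np.array(c\["rotation"\])/R=cv2.Rodrigues(np.array(c["rotation"],float))[0]/' h.py
python3 - <<'E'
from h import *
for n in("top","side"):
    c=imaging.capture(n);save(c,n+"1.png");print(n,np.round(c["origin"]))
    for t in("key_1_top","steriliser"):
        for r in imaging.tip_of(n,t): 
            uv=np.array(r["location"])*[512,384];print(t,round(r["score"],2),uv.round(1),onz(c,uv,78 if t[0]=="k" else 0).round(1))
    for r in imaging.masks_of(n,"key_1"):
        m=cv2.moments(r["mask"].astype(np.uint8)); 
        if m["m00"]:
            uv=(m["m10"]/m["m00"],m["m01"]/m["m00"]);print("mask",round(r["score"],2),np.round(uv,1),m["m00"],onz(c,uv,77).round(1))
E
```

```text
top [ 481.   21. 1272.]
key_1_top 0.71 [374.3 246.7] [ 445.4 -303.    78. ]
key_1_top 0.69 [241.9 196.9] [570.5  50.3  78. ]
steriliser 0.81 [276.  169.7] [656.1 -43.4   0. ]
mask 0.61 [260.3 204.5] 148.0 [551.3   0.9  77. ]
mask 0.47 [277.6 207.6] 122.0 [543.9 -45.3  77. ]
mask 0.46 [243.2 201.9] 136.0 [557.4  46.6  77. ]
side [504. 766. 906.]
key_1_top 0.71 [247.  211.5] [564.8  45.   78. ]
key_1_top 0.36 [254.9 197.5] [549.2  -1.4  78. ]
steriliser 0.61 [211.4 203.2] [665.7 -44.7   0. ]
mask 0.51 [257.7 186.8] 159.0 [545.  -38.9  77. ]
mask 0.5 [253.1 199.8] 193.0 [553.2   5.8  77. ]
mask 0.48 [249.9 214. ] 187.0 [557.5  51.4  77. ]
```

View pics/top1.png

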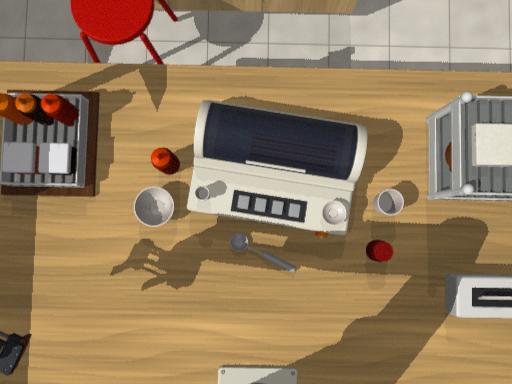

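View pics/side1.png

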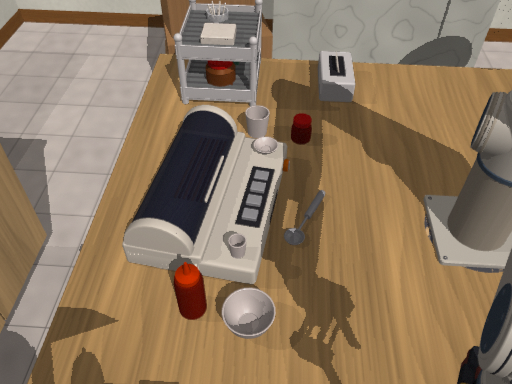

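```bash
cat >> h.py <<'E'
from scipy.spatial.transform import Rotation as Ro
K=np.array([[558,47.5],[551.5,2],[545,-43.5],[538.3,-89]])
def delta(p,u=None,pos=None):
    s=status.observe();R=Ro.from_rotvec(s["tool_rot"]).as_matrix();pos=np.array(s["position"] if pos is None else pos)
    print("t",s["time"],"pos",pos.round(1),"F",np.round(s["force"],2),"w",s["width"])
    print("R",R.round(3).tolist()); print("shift m",(R.T@(np.array(p)-pos)/1000).round(4))
    if u is not None:
        for sg in(1,-1):
            x=np.array([0,0,-1.]);y=sg*np.array([u[0],u[1],0])/np.hypot(*u)
            print("turn",sg,Ro.from_matrix(R.T@np.c_[x,y,np.cross(x,y)]).as_rotvec().round(4))
E
python3 - <<'E'
from h import *
delta([*K[0],190],K[0]-K[3])
for n in("top","side"):
    c=imaging.capture(n)
    print(n,[proj(c,[*k,78]).round(1).tolist() for k in K])
E
```

```text
t 0.5 pos [246.7 574.2 200.7] F [0.53 0.5  0.11] w 87.81817572498609
R [[-0.0, 0.395, 0.919], [-0.0, 0.919, -0.395], [-1.0, -0.0, 0.0]]
shift m [ 0.0108 -0.361   0.4939]
turn 1 [-2.625e-01 -0.000e+00  1.000e-04]
turn -1 [2.8791e+00 1.0000e-04 0.0000e+00]
top [[242.9, 201.6], [259.9, 204.4], [277.0, 207.2], [294.0, 210.0]]
side [[249.8, 212.5], [253.9, 198.5], [257.8, 185.2], [261.5, 172.6]]
```

>>> {"method": "servo_tool", "body": {"plan": [-0.2625,0,0,0.01,-0.361,0.494,0,-0.2625,0,0,0.01,-0.361,0.494,0,-0.2625,0,0,0.01,-0.361,0.494,0,-0.2625,0,0,0.01,-0.361,0.494,0,-0.2625,0,0,0.01,-0.361,0.494,0,-0.2625,0,0,0.01,-0.361,0.494,0,-0.2625,0,0,0.01,-0.361,0.494,0,-0.2625,0,0,0.01,-0.361,0.494,0,-0.2625,0,0,0.01,-0.361,0.494,0,-0.2625,0,0,0.01,-0.361,0.494,0,-0.2625,0,0,0.01,-0.361,0.494,0,-0.2625,0,0,0.01,-0.361,0.494,0,-0.2625,0,0,0.01,-0.361,0.494,0,-0.2625,0,0,0.01,-0.361,0.494,0,-0.2625,0,0,0.01,-0.361,0.494,0,-0.2625,0,0,0.01,-0.361,0.494,0,-0.2625,0,0,0.01,-0.361,0.494,0,-0.2625,0,0,0.01,-0.361,0.494,0,-0.2625,0,0,0.01,-0.361,0.494,0,-0.2625,0,0,0.01,-0.361,0.494,0], "squeeze": 20}}

```text
time: 2.27
position: [557.4, 48.8, 190.8]
tool_rot: [0.111, 1.568, -0.111]
force: [-0.0, -0.8, -0.8]
width: 0.5
```

```bash
python3 - <<'E'
from h import *
delta([*K[0],92],K[0]-K[3])
E
```

```text
t 2.2667 pos [557.4  48.8 190.8] F [-0.02 -0.84 -0.81] w 0.4554257788345348
R [[-0.0, 0.141, 0.99], [0.0, 0.99, -0.141], [-1.0, 0.0, -0.0]]
shift m [ 0.0988 -0.0012  0.0008]
turn 1 [ 0.0018 -0.0004 -0.0001]
turn -1 [-3.1398e+00  1.0000e-04 -6.0000e-04]
```

>>> {"method": "servo_tool", "body": {"plan": [0,0,0,0.04,0,0,0,0,0,0,0.07,0,0,0,0,0,0,0.09,0,0,0,0,0,0,0.09,0,0,0,0,0,0,0.09,0,0,0,0,0,0,0.09,0,0,0]}}

```text
time: 2.77
position: [558.8, 48.2, 102.0]
tool_rot: [0.112, 1.566, -0.112]
force: [-0.3, 0.6, -0.4]
width: 0.4
```

```bash
python3 - <<'E'
from h import *
delta([*K[0],86])
o=[]
for n,(u,v) in(("top",(258,205)),("side",(255,195))):
    c=imaging.capture(n);im=cv2.cvtColor(c["pixels"],cv2.COLOR_RGB2BGR)[v-40:v+40,u-40:u+40]
    o.append(cv2.resize(im,(400,400),interpolation=cv2.INTER_CUBIC))
cv2.imwrite("pics/c2.png",np.hstack(o))
E
```

```text
t 2.7667 pos [558.8  48.2 102. ] F [-0.3   0.55 -0.38] w 0.3978529191790076
R [[0.002, 0.142, 0.99], [0.0, 0.99, -0.142], [-1.0, 0.0, 0.002]]
shift m [ 0.016  -0.0008 -0.0007]
```

View pics/c2.png

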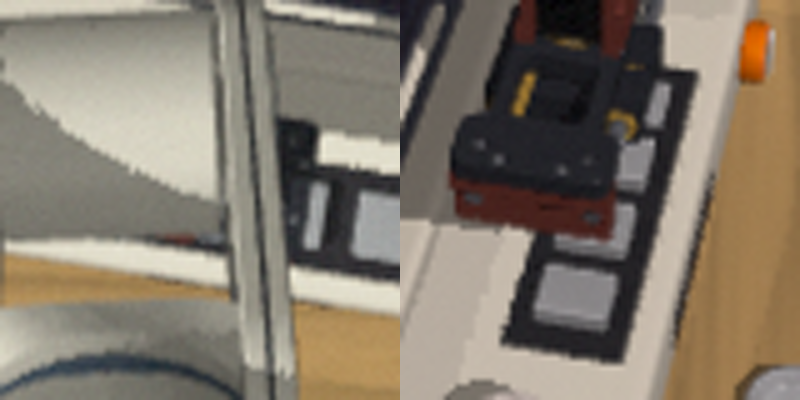

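```bash
python3 - <<'E'
from h import *
c=imaging.capture("side");p=np.array([558.8,48.2,94]);u=np.array([.142,.99,0]);v=np.array([.99,-.142,0])
f=lambda q:((proj(c,q)-[215,155])*5+[400,0]).round().tolist()
print("tip",f(p),"tip corners",[f(p+a*13.5*u+b*10*v) for a,b in((1,1),(1,-1),(-1,-1),(-1,1))])
print("body low +y edge",[f(p+89*u+b*37.5*v+[0,0,80]) for b in(1,-1)],[f(p+37.5*u+b*89*v+[0,0,80]) for b in(1,-1)])
im=cv2.cvtColor(c["pixels"],cv2.COLOR_RGB2BGR)[130:250,190:310]
cv2.imwrite("pics/c3.png",cv2.resize(im,(600,600),interpolation=cv2.INTER_CUBIC))
E
```

```text
tip [572.0, 266.0] tip corners [[545.0, 284.0], [587.0, 291.0], [599.0, 248.0], [558.0, 241.0]]
body low +y edge [[438.0, 280.0], [614.0, 310.0]] [[354.0, 174.0], [758.0, 239.0]]
```

View pics/c3.png

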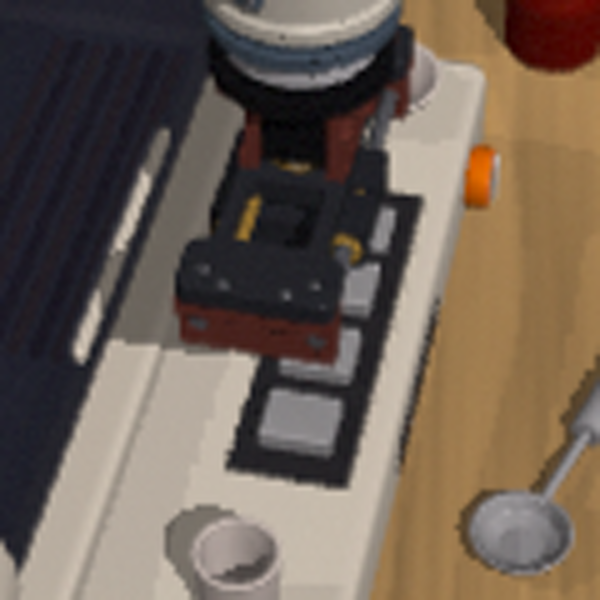

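```bash
python3 - <<'E'
from h import *
c=imaging.capture("side");im=cv2.cvtColor(c["pixels"],cv2.COLOR_RGB2BGR)[30:250,150:350].copy()
im=cv2.resize(im,None,fx=2.7,fy=2.7,interpolation=cv2.INTER_CUBIC)
for z in(94,174,250,350):
    q=((proj(c,[558.8,48.2,z])-[150,30])*2.7).astype(int);cv2.circle(im,tuple(map(int,q)),3,(0,255,0),-1)
t=imaging.capture("top");it=cv2.cvtColor(t["pixels"],cv2.COLOR_RGB2BGR)
for z in(94,174,250,350):
    q=proj(t,[558.8,48.2,z]);cv2.circle(it,tuple(map(int,q)),1,(0,255,0),-1)
it=cv2.resize(it[150:270,210:310],None,fx=2.4,fy=4.95/1) if 0 else cv2.resize(it[130:250,200:300],None,fx=2.6,fy=2.6)
h=im.shape[0];it=cv2.copyMakeBorder(it,0,h-it.shape[0],0,0,cv2.BORDER_CONSTANT)
cv2.imwrite("pics/c4.png",np.hstack([im[:,:],it])[:, :800])
E
```

```text
(no output)
```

View pics/c4.png

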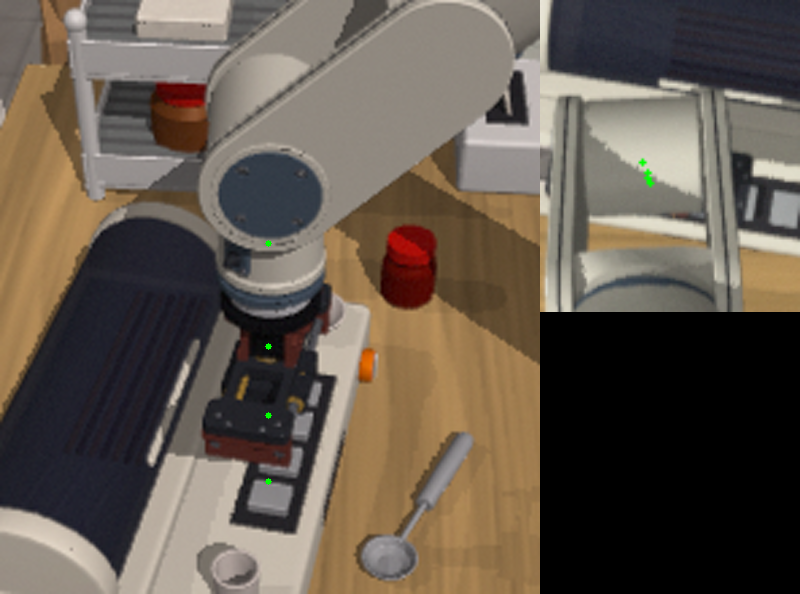

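```bash
python3 - <<'E'
from h import *
p=[246.7,574.2,200.7]
o=[]
for n in("top","side"):
    c=imaging.capture(n);im=cv2.imread(f"pics/{n}1.png")
    print(n,[(z,proj(c,[p[0],p[1],z]).round().tolist()) for z in(192.7,272,350)])
    for z in(192.7,272):
        for e in (50,-50):
            q=proj(c,[p[0]+e*.395,p[1]+e*.919,z]);cv2.circle(im,tuple(map(int,q)),1,(0,255,0),-1)
    im=im[284:384,:150] if n=="top" else im[284:384,362:]
    o.append(cv2.resize(im,None,fx=2.6,fy=2.6,interpolation=cv2.INTER_CUBIC))
cv2.imwrite("pics/c5.png",np.hstack(o))
E
```

```text
top [(192.7, [15.0, 326.0]), (272, [-4.0, 334.0]), (350, [-26.0, 343.0])]
side [(192.7, [447.0, 459.0]), (272, [467.0, 442.0]), (350, [490.0, 421.0])]
```

View pics/c5.png

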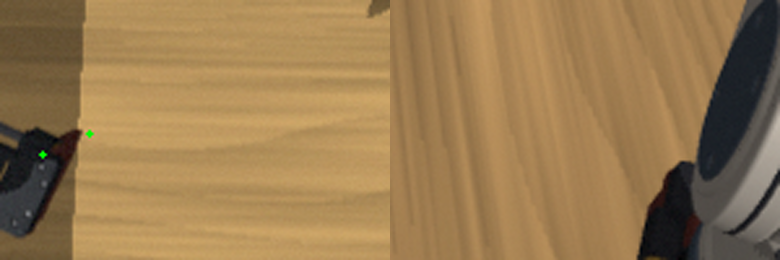

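>>> {"method": "servo_tool", "body": {"plan": [0,0,0,0.006,0,0,0,0,0,0,0.01,0,0,0,0,0,0,0.012,0,0,0,0,0,0,0.012,0,0,0,0,0,0,0.012,0,0,0]}}

```text
time: 3.53
position: [557.8, 47.5, 88.3]
tool_rot: [0.113, 1.569, -0.113]
force: [0.8, 1.0, 0.7]
width: 0.4
```

```bash
cat >> h.py <<'E'
def force(n=6):
    F=[];P=[]
    for i in range(n):
        imaging.capture("side");s=status.observe();F.append(s["force"]);P.append(s["position"])
    print("t",s["time"],"F",np.mean(F,0).round(2),"+-",np.std(F,0).round(2),"P",np.mean(P,0).round(2))
E
python3 -c "
from h import *
force()"
```

```text
t 3.8333 F [-0.09  0.36  0.08] +- [0.39 0.4  0.56] P [558.11  47.55  88.78]
```

>>> {"method": "servo_tool", "body": {"plan": [0,0,0,0.002,0,0,0,0,0,0,0.004,0,0,0,0,0,0,0.004,0,0,0]}}

```text
time: 4.08
position: [557.8, 47.5, 84.4]
tool_rot: [0.112, 1.568, -0.113]
force: [0.8, -0.3, 0.2]
width: 0.6
```

```bash
python3 -c "
from h import *
force()"
```

```text
t 4.3833 F [-0.01 -0.16  0.23] +- [0.24 0.54 0.49] P [558.    47.55  84.69]
```

>>> {"method": "servo_tool", "body": {"plan": [0,0,0,0.001,0,0,0,0,0,0,0.002,0,0,0,0,0,0,0.002,0,0,0]}}

```text
time: 4.63
position: [557.9, 47.6, 82.6]
tool_rot: [0.112, 1.568, -0.113]
force: [-0.3, -0.1, -0.5]
width: 0.7
```

```bash
python3 -c "
from h import *
force()
c=imaging.capture('side');im=cv2.cvtColor(c['pixels'],cv2.COLOR_RGB2BGR)[150:250,200:300]
t=imaging.capture('top');it=cv2.cvtColor(t['pixels'],cv2.COLOR_RGB2BGR)[150:250,200:320]
cv2.imwrite('pics/c6.png',np.hstack([cv2.resize(a,None,fx=3.6,fy=3.6,interpolation=cv2.INTER_CUBIC) for a in(im,it)]))"
```

```text
t 4.9333 F [ 0.19 -0.1   0.42] +- [0.3  0.36 0.24] P [558.04  47.54  82.74]
```

View pics/c6.png

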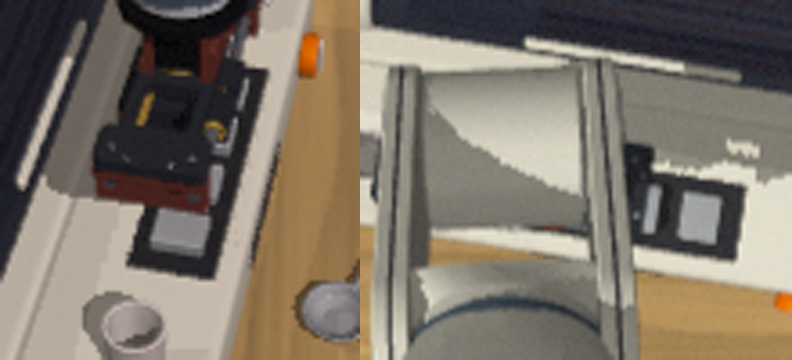

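>>> {"method": "servo_tool", "body": {"plan": [0,0,0,0.001,0,0,0,0,0,0,0.002,0,0,0,0,0,0,0.002,0,0,0,0,0,0,0.002,0,0,0]}}

```text
time: 5.37
position: [558.0, 47.5, 80.7]
tool_rot: [0.113, 1.568, -0.113]
force: [0.3, -0.4, -0.3]
width: 0.1
```

```bash
python3 -c "
from h import *
force()"
```

```text
t 5.6667 F [ 0.28  0.04 -0.33] +- [0.23 0.29 0.76] P [558.06  47.55  80.76]
```

>>> {"method": "servo_tool", "body": {"plan": [0,0,0,0.001,0,0,0,0,0,0,0.002,0,0,0,0,0,0,0.002,0,0,0]}}

```text
time: 5.92
position: [557.9, 47.5, 78.5]
tool_rot: [0.112, 1.568, -0.113]
force: [0.0, -0.0, -0.4]
width: 0.7
```

```bash
python3 -c "
from h import *
force()"
```

```text
t 6.2167 F [ 0.25  0.08 -0.42] +- [0.46 0.55 0.62] P [558.03  47.55  78.73]
```

>>> {"method": "servo_tool", "body": {"plan": [0,0,0,-0.03,0,0,0,0.12,0,0,-0.06,0,0,0,0.25,0,0,-0.07,0,0,0,1.4,0,0,-0.07,0,0,0,1.4,0,0,-0.07,0,0,0,1.4,0,0,-0.07,0,0,0,1.4,0,0,-0.07,0,0,0,1.4,0,0,-0.07,0,0,0,1.4,0,0,-0.07,0,0,0,1.4,0,0,-0.07,0,0,0,1.4,0,0,-0.07,0,0,0,1.4,0,0,-0.07,0,0,0,1.4,0,0,-0.07,0,0,0,1.4,0,0,-0.07,0,0,0,1.4,0,0,-0.07,0,0,0]}}

```text
time: 7.47
position: [558.0, 47.5, 148.8]
tool_rot: [1.188, 1.223, -1.188]
force: [1.0, 0.1, 0.1]
width: 0.5
```

```bash
python3 -c "
from h import *
s=status.observe();p=np.array(s['position']);R=Ro.from_rotvec(s['tool_rot']).as_matrix();print(s['q'],p,s['time'])
c=imaging.capture('side');im=cv2.cvtColor(c['pixels'],cv2.COLOR_RGB2BGR)[100:250,180:330].copy()
im=cv2.resize(im,None,fx=4,fy=4,interpolation=cv2.INTER_CUBIC)
for h in range(8,-113,-20):
    q=(proj(c,p+R[:,0]*h)-[180,100])*4;print(h,q.round());cv2.circle(im,tuple(map(int,q)),2,(0,255,0),-1)
cv2.imwrite('pics/c7.png',im)"
```

```text
[ 6.37613180e-02  3.95870707e-01  1.81454727e+00 -4.39757927e-05
  9.31182055e-01  3.47941420e-02] [558.02685024  47.54133276 148.79367731] 7.4667
8 [279. 377.]
-12 [279. 352.]
-32 [279. 327.]
-52 [279. 301.]
-72 [279. 274.]
-92 [279. 246.]
-112 [279. 218.]
```

View pics/c7.png

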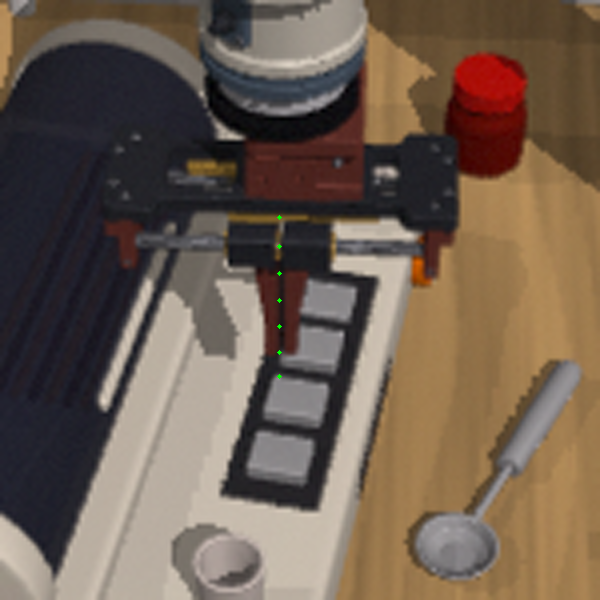

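>>> {"method": "servo_tool", "body": {"plan": [-1.4,0,0,0,0,0,0,-1.4,0,0,0,0,0,0,-1.4,0,0,0,0,0,0,-1.4,0,0,0,0,0,0,-1.4,0,0,0,0,0,0,-1.4,0,0,0,0,0,0,-1.4,0,0,0,0,0,0,-1.4,0,0,0,0,0,0,-1.4,0,0,0.02,0,0,0,-1.4,0,0,0.04,0,0,0,-1.4,0,0,0.06,0,0,0,-1.4,0,0,0.07,0,0,0,-1.4,0,0,0.076,0,0,0,-1.4,0,0,0.08,0,0,0,-1.4,0,0,0.08,0,0,0,-1.4,0,0,0.08,0,0,0]}}

```text
time: 8.85
position: [558.6, 47.6, 69.4]
tool_rot: [0.114, 1.567, -0.114]
force: [0.7, -0.2, 0.5]
width: 0.8
```

```bash
python3 -c "
from h import *
force()"
```

```text
t 9.15 F [-0.06  0.02  0.07] +- [0.56 0.67 0.59] P [558.63  47.58  69.53]
```

>>> {"method": "servo_tool", "body": {"plan": [0,0,0,0.001,0,0,0,0,0,0,0.002,0,0,0,0,0,0,0.003,0,0,0,0,0,0,0.003,0,0,0]}}

```text
time: 9.48
position: [557.9, 47.5, 65.5]
tool_rot: [0.112, 1.568, -0.113]
force: [0.3, 0.0, -0.2]
width: 0.8
```

```bash
python3 -c "
from h import *
force(5)"
```

```text
t 9.7333 F [ 0.06  0.36 -0.04] +- [0.82 0.6  0.47] P [558.01  47.55  65.68]
```

>>> {"method": "servo_tool", "body": {"plan": [0,0,0,0.001,0,0,0,0,0,0,0.002,0,0,0,0,0,0,0.002,0,0,0,0,0,0,0.002,0,0,0]}}

```text
time: 10.07
position: [558.0, 47.5, 63.7]
tool_rot: [0.112, 1.568, -0.113]
force: [0.4, -0.5, 0.4]
width: 0.2
```

```bash
python3 -c "
from h import *
force(4)"
```

```text
t 10.2667 F [ 0.33 -0.13 -0.01] +- [0.46 0.29 0.16] P [558.05  47.55  63.76]
```

>>> {"method": "servo_tool", "body": {"plan": [0,0,0,0.001,0,0,0,0,0,0,0.002,0,0,0,0,0,0,0.002,0,0,0]}}

```text
time: 10.52
position: [557.9, 47.5, 61.6]
tool_rot: [0.113, 1.568, -0.113]
force: [-0.3, -0.4, 0.2]
width: 0.5
```

```bash
python3 -c "
from h import *
force(4)"
```

```text
t 10.7167 F [-0.39  0.1  -0.22] +- [0.62 0.3  0.48] P [558.01  47.55  61.7 ]
```

>>> {"method": "servo_tool", "body": {"plan": [0,0,0,0.001,0,0,0,0,0,0,0.002,0,0,0,0,0,0,0.002,0,0,0]}}

```text
time: 10.97
position: [557.9, 47.5, 59.6]
tool_rot: [0.113, 1.568, -0.113]
force: [-0.5, -0.3, 0.4]
width: 0.5
```

```bash
python3 -c "
from h import *
force(4)"
```

```text
t 11.1667 F [-0.19 -0.2   0.12] +- [0.62 0.49 0.4 ] P [558.01  47.55  59.7 ]
```

>>> {"method": "servo_tool", "body": {"plan": [0,0,0,0.001,0,0,0,0,0,0,0.002,0,0,0,0,0,0,0.002,0,0,0]}}

```text
time: 11.42
position: [557.9, 47.5, 57.5]
tool_rot: [0.113, 1.568, -0.113]
force: [-0.4, -0.2, 0.5]
width: 0.7
```

```bash
python3 -c "
from h import *
force(4)
c=imaging.capture('side');im=cv2.cvtColor(c['pixels'],cv2.COLOR_RGB2BGR)[140:260,190:310]
cv2.imwrite('pics/c8.png',cv2.resize(im,None,fx=5,fy=5,interpolation=cv2.INTER_CUBIC))"
```

```text
t 11.6167 F [-0.56  0.2  -0.14] +- [0.7  0.16 0.48] P [558.01  47.55  57.7 ]
```

View pics/c8.png

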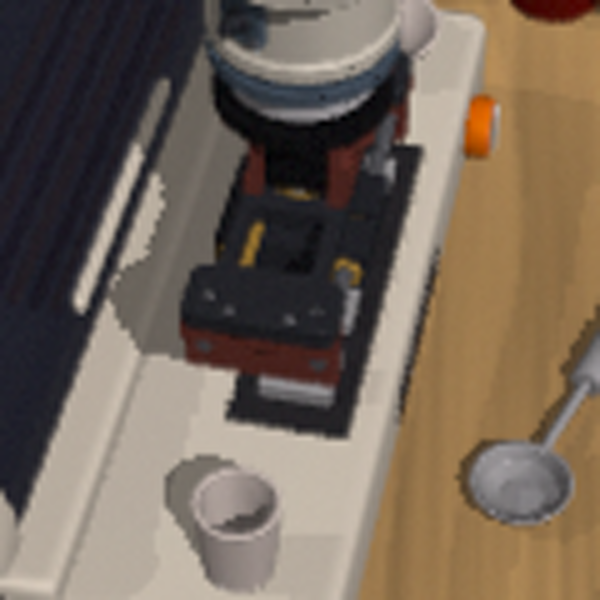

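>>> {"method": "servo_tool", "body": {"plan": [0,0,0,0.001,0,0,0,0,0,0,0.002,0,0,0,0,0,0,0.002,0,0,0]}}

```text
time: 11.92
position: [558.2, 47.5, 55.8]
tool_rot: [0.113, 1.568, -0.113]
force: [-0.3, -0.4, 2.9]
width: 0.6
```

```bash
python3 -c "
from h import *
force(4)"
```

```text
t 12.1167 F [ 0.07 -0.14  2.47] +- [0.23 0.43 0.36] P [558.22  47.56  55.92]
```

>>> {"method": "servo_tool", "body": {"plan": [0,0,0,0.001,0,0,0,0,0,0,0.001,0,0,0]}}

```text
time: 12.28
position: [558.2, 47.6, 54.9]
tool_rot: [0.113, 1.568, -0.113]
force: [-1.3, 0.4, 3.6]
width: 0.6
```

```bash
python3 -c "
from h import *
force(5)"
```

```text
t 12.5333 F [-0.23  0.33  4.16] +- [0.44 0.47 0.34] P [558.21  47.54  54.88]
```

>>> {"method": "servo_tool", "body": {"plan": [0,0,0,-0.01,0,0,0,0,0,0,-0.01,0,0,0,0,0,0,-0.01,-0.023,0,0,0,0,0,-0.01,-0.046,0,0,0,0,0,-0.01,-0.046,0,0,0,0,0,-0.01,-0.046,0,0,0,0,0,-0.004,-0.046,0,0,0,0,0,-0.001,-0.046,0,0,0,0,0,0,-0.046,0,0,0,0,0,0,-0.046,0,0,0,0,0,0,-0.046,0,0]}}

```text
time: 13.45
position: [551.8, 2.6, 54.9]
tool_rot: [0.112, 1.568, -0.112]
force: [0.7, 0.9, 3.7]
width: 0.4
```

```bash
python3 -c "
from h import *
force(5)"
```

```text
t 13.7 F [0.49 2.14 3.69] +- [0.51 0.78 0.34] P [551.78   2.53  54.94]
```

>>> {"method": "servo_tool", "body": {"plan": [0,0,0,-0.01,0,0,0,0,0,0,-0.01,0,0,0,0,0,0,-0.01,-0.023,0,0,0,0,0,-0.01,-0.046,0,0,0,0,0,-0.01,-0.046,0,0,0,0,0,-0.01,-0.046,0,0,0,0,0,-0.01,-0.046,0,0,0,0,0,-0.004,-0.046,0,0,0,0,0,-0.001,-0.046,0,0,0,0,0,0,-0.046,0,0,0,0,0,0,-0.046,0,0,0,0,0,0,-0.046,0,0]}}

```text
time: 14.7
position: [545.1, -42.9, 54.8]
tool_rot: [0.113, 1.568, -0.112]
force: [-0.3, 2.6, 3.4]
width: 0.7
```

```bash
python3 -c "
from h import *
force(5)"
```

```text
t 14.95 F [0.04 2.8  3.88] +- [0.59 0.26 0.48] P [545.1  -43.13  54.91]
```

>>> {"method": "servo_tool", "body": {"plan": [0,0,0,-0.01,0,0,0,0,0,0,-0.01,0,0,0,0,0,0,-0.01,-0.023,0,0,0,0,0,-0.01,-0.046,0,0,0,0,0,-0.01,-0.046,0,0,0,0,0,-0.01,-0.046,0,0,0,0,0,-0.01,-0.046,0,0,0,0,0,-0.004,-0.046,0,0,0,0,0,-0.001,-0.046,0,0,0,0,0,0,-0.046,0,0,0,0,0,0,-0.046,0,0,0,0,0,0,-0.046,0,0]}}

```text
time: 15.95
position: [538.2, -88.7, 54.5]
tool_rot: [0.112, 1.568, -0.112]
force: [0.5, 0.9, 0.9]
width: 0.7
```

```bash
python3 -c "
from h import *
force(5)"
```

```text
t 16.2 F [ 0.23 -0.08  0.58] +- [0.56 0.42 0.25] P [538.46 -88.91  54.81]
```

>>> {"method": "servo_tool", "body": {"plan": [0,0,0,0.001,0,0,0,0,0,0,0.002,0,0,0,0,0,0,0.0028,0,0,0,0,0,0,0.0028,0,0,0]}}

```text
time: 16.53
position: [538.3, -89.1, 51.8]
tool_rot: [0.113, 1.568, -0.113]
force: [-0.4, 0.7, 0.3]
width: 0.5
```

```bash
python3 -c "
from h import *
force(5)"
```

```text
t 16.7833 F [-0.18 -0.05 -0.25] +- [0.72 0.46 0.32] P [538.31 -89.05  51.93]
```

>>> {"method": "servo_tool", "body": {"plan": [0,0,0,0.0008,0,0,0,0,0,0,0.0008,0,0,0]}}

```text
time: 16.95
position: [538.4, -89.1, 51.4]
tool_rot: [0.113, 1.568, -0.113]
force: [-0.9, 0.2, 6.0]
width: 0.8
```

```bash
python3 -c "
from h import *
force(5)"
```

```text
t 17.2 F [-1.46  0.2   5.12] +- [0.18 0.72 0.39] P [538.46 -89.07  51.57]
```

>>> {"method": "servo_tool", "body": {"plan": [0,0,0,-0.004,0,0,0,0,0,0,-0.004,0,0,0,0,0,0,0,0,0,0,0,0,0,0.002,0,0,0,0,0,0,0.003,0,0,0,0,0,0,0.004,0,0,0,0,0,0,0.004,0,0,0,0,0,0,0.004,0,0,0]}}

```text
time: 17.87
position: [539.1, -89.2, 47.9]
tool_rot: [0.112, 1.566, -0.113]
force: [-1.6, 0.8, 11.1]
width: 0.6
```

```bash
python3 -c "
from h import *
force(3)"
```

```text
t 18.0167 F [-1.63  0.29 10.42] +- [0.12 0.48 0.32] P [539.12 -89.17  47.9 ]
```

>>> {"method": "servo_tool", "body": {"plan": [0,0,0,-0.01,0,0,0,0,0,0,-0.023,0,0,0,0,0,0,-0.023,0,0,0,0,0,0,-0.023,0,0,0,0,0,0,-0.023,0,0,0,0,0,0,-0.023,0,0,0,0,0,0,-0.023,0,0,0,0,0,0,-0.016,0,0,0,0,0,0,-0.011,0,0,0,0,0,0,-0.0082,0,0,0,0,0,0,-0.0082,0,0,0,0,0,0,-0.0082,0,0,0]}}

```text
time: 19.02
position: [538.1, -89.0, 55.0]
tool_rot: [0.113, 1.569, -0.112]
force: [-1.6, 1.3, 3.4]
width: 0.4
```

```bash
python3 -c "
from h import *
force(5)"
```

```text
t 19.2667 F [-1.85  0.12  3.06] +- [0.32 0.34 0.47] P [538.08 -88.99  55.32]
```

>>> {"method": "servo_tool", "body": {"plan": [0,0,0,-0.02,0,0,0,0,0,0,-0.06,0,0,0,0,0,0,-0.1,0,0,0,0,0,0,-0.13,0,0,0,0,0,0,-0.15,0,0,0,0,0,0,-0.15,0,0,0,0,0,0,-0.15,0,-0.15,0,0,0,0,-0.15,0,-0.15,0,0,0,0,-0.15,0,-0.15,0,0,0,0,-0.15,0,-0.15,0,0,0,0,-0.15,0,-0.15,0,0,0,0,-0.15,0,-0.15,0,0,0,0,-0.15,0,-0.15,0]}}

```text
time: 20.35
position: [390.9, -67.8, 205.3]
tool_rot: [0.112, 1.567, -0.113]
force: [0.3, 0.0, 0.5]
width: 0.7
```

```bash
python3 -c "
from h import *
force(2)
o=[]
for n,(u,v) in(('top',(265,200)),('side',(255,195))):
    c=imaging.capture(n);im=cv2.cvtColor(c['pixels'],cv2.COLOR_RGB2BGR)[v-60:v+60,u-60:u+60]
    o.append(cv2.resize(im,(400,400),interpolation=cv2.INTER_CUBIC))
cv2.imwrite('pics/c9.png',np.hstack(o))"
```

```text
t 20.45 F [ 0.08 -0.03  0.35] +- [0.1  0.4  0.21] P [391.26 -67.88 205.31]
```

View pics/c9.png

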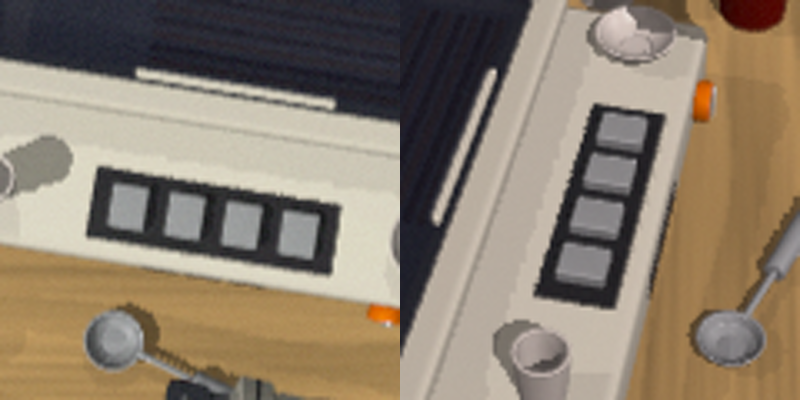

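The picture shows all four keys standing alike (side crop, about (585,262) up to (622,130)). The cup, dish and spoon are where they were, and the arm is clear of everything.

```bash
python3 -c "
from h import *
print(arm.finish_job())"
```

```text
the job is handed in; nothing more can be done
None
```

I tapped the four keys from left to right and found that key 4, at the right end, was the latched one. I then pressed it to its stop, let it spring up, and handed the job in at about 20 s.

- **Taps:** keys 1, 2 and 3 each gave about 4 N at 2 mm of travel, so they were standing. At that height key 4 gave no contact. It was firm about 5 mm lower, at 5 N.
- **Press:** key 4 took 10–11 N at its stop, about 3.7 mm below where I touched it.
- **Last checks:** a light re-touch of key 4 met it at standing height (3 N). The final picture shows all four keys standing and the nearby cup, dish and spoon in place. The arm is clear, with about zero force on it.

**Disagreement:** contact came about 29 mm lower in reported tool height than the stated fingertip length implied. The side picture also showed the fingertip higher than the stated length put it. I therefore went by touch and the pictures instead of the nominal height. On keys 2 and 3 I also felt 2–3 N of sideways force, probably friction.

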